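# Snap the plaster knife into its spring-clip holder

### The job

Pick up the blue-handled plaster knife from the bench and press its handle down into both spring clips of the bench holder, with the middle of the handle midway between the clips, until the clip fingers snap round it and it rests fully home and level on the pads; then let go. The holder's height has been changed and is not known, so feel for it: press firmly enough to pass the clips but never with more than about 20 N. Leave the jars and the other things lying about where they are.

Things in the scene. Friction and masses are not known exactly. Their poses are not given: they have to be found in the camera images.
- handle_mid (a point): middle of the plaster knife's round blue handle, on its axis, which is this frame's y axis. The handle is a straight cylinder, 21 mm thick, 50 mm long either way from here; grasp it here, across. The knife is 188 mm long, 30 to 60 g: butt end 64 mm to +y, thin flat blade 14 mm wide to 124 mm at -y. It lies on the bench and may roll about y.
- knife: the same knife; origin halfway along it, 30 mm from the handle's middle towards the blade; same axes
- rack: tool holder fixed to the bench: grey base plate 78 (x) x 104 (y) x 10 mm, short post, crossbar along y with two upright spring clips open to the top. Origin: centre of the underside; z up. A seated handle lies level along y (either way round), its middle over the origin, its axis 54 to 78 mm above it: the post was clamped at an unknown height that no reading tells.
- right_clip_foot (a point): point on the holder's underside below the right clip (y = -32 mm). Each clip is 12 mm wide along y, so 52 mm are free between the clips for fingers, down to 27 mm below the axis of a seated handle. Each has two steel spring fingers, front at -x and back at +x, lips 11 mm apart at rest, flared above to 31 mm, over a white nylon pad.
- left_clip_foot (a point): point on the holder's underside below the left clip (y = +32 mm). The handle touches the lips when its axis is 19 to 23 mm above its seated height. Pressing it through both clips takes 5 to 13 N; then the force drops as the lips close over it, and rises steeply, about 10 N per mm, when it meets the pads. The pressing hand should stay below about 20 N; the holder is damaged when all contact forces on it, spring squeeze included, add up to over 35 N.
- right_clip_front (a joint): opening angle (rad) of the front spring finger (-x side) of the right clip (-y end of the holder): 0 at rest and empty, about 0.03 to 0.06 while it grips a seated handle, about 0.2 when the handle passes the lips
- right_clip_back (a joint): opening angle (rad) of the back spring finger (+x side) of the right clip (-y end of the holder): 0 at rest and empty, about 0.03 to 0.06 while it grips a seated handle, about 0.2 when the handle passes the lips
- left_clip_front (a joint): opening angle (rad) of the front spring finger (-x side) of the left clip (+y end of the holder): 0 at rest and empty, about 0.03 to 0.06 while it grips a seated handle, about 0.2 when the handle passes the lips
- left_clip_back (a joint): opening angle (rad) of the back spring finger (+x side) of the left clip (+y end of the holder): 0 at rest and empty, about 0.03 to 0.06 while it grips a seated handle, about 0.2 when the handle passes the lips
- powder_jar_1: bystander: small white jar with a ridged beige lid, 38 mm across, 42 mm high; origin at the centre of its underside; to be left where it is
- powder_jar_4: bystander: small white jar with a ridged pink lid, 38 mm across, 42 mm high; origin at the centre of its underside; to be left where it is
- powder_jar_6: bystander: small white jar with a ridged pale blue-grey lid, 38 mm across, 42 mm high; origin at the centre of its underside; to be left where it is
- stone_die_1: bystander: small yellow stone die, 15 x 15 mm, 26 mm high; origin at the centre of its underside; to be left where it is
- arch_lower: bystander: yellow plaster model of a lower row of teeth, 59 x 66 mm, 28 mm high; origin at the centre of its underside; to be left where it is
- petri_dish: bystander: clear round glass dish, 86 mm across, 21 mm high; origin at the centre of its underside; to be left where it is
- wax_block_1: bystander: small pink wax block, 22 x 45 mm, 11 mm high; origin at the centre of its underside; to be left where it is
Not all that is in view belongs to the job. Leave any pink look-alike of the rack alone.

How it is judged:
At the end, for the whole second after the job is handed in: The knife is at rest in both clips: all four fingers grip the handle (0.016 to 0.11 rad); its middle is within 4 mm across and 12 mm along of the holder's centre, 49 to 83 mm above its underside, parallel to it within 0.1 rad (value of joint right_clip_front between 0.016 and 0.11 rad and value of joint right_clip_back between 0.016 and 0.11 rad and value of joint left_clip_front between 0.016 and 0.11 rad and value of joint left_clip_back between 0.016 and 0.11 rad and x of handle_mid in the frame of rack between -0.004 and 0.004 m and y of handle_mid in the frame of rack between -0.012 and 0.012 m and z of handle_mid in the frame of rack between 0.049 and 0.083 m and angle between the y axis of handle_mid and the y axis of rack, either way round below 0.1 rad and linear speed of knife below 0.02 m/s); the robot touches nothing.
It fails at once if the holder is loaded with more than 35 N in all (contact force between rack and anything else above 35 N).
It fails at once if a jar, the stone die, the plaster model, the glass dish or the wax block is moved by more than 30 mm (distance of any of powder_jar_1, powder_jar_4, powder_jar_6, stone_die_1, arch_lower, petri_dish, wax_block_1 from where it was at the start of the episode above 0.03 m).
It also fails if it takes over 40 s, if anything falls off the work surface, if the arm or the gripper's body presses on something with over 40 N, if the wrist force passes 120 N, or if a joint passes its speed limit or range.

### The arm

A 6-joint arm with a two-finger parallel gripper is mounted at the origin on a cart in front of the work surface, level with it; the furniture and walls round the work are solid. World frame = base frame: x ahead of the robot, y to its left, z up, the work surface at z = 0. Lengths are in m, angles in rad, forces in N, time in s.
With the tool pointing down it reaches from about 0.35 to 0.85 m from the base axis. Payload 8.1 kg.
Tool frame: the origin (TCP) lies between the finger pads; the fingertips stand 11 mm ahead of it and the grasp point (between the pads) lies 8 mm behind it (robot.tips_ahead is the distance from the TCP to the fingertips, in m); z points along the fingers, y is the line along which they close (so a half turn about z gives the same grasp; the last joint's range is limited). The gripper opens to 93 mm and grips with 3 to 60 N. Pads are 15 mm wide; open, the fingers measure 128 mm over their backs; the gripper's body (75 mm by 188 mm) begins 65 mm behind the grasp point.
Start: joints at [1.11, 0.13, 1.488, -0, 1.523, -0.085], TCP at [0.22, 0.558, 0.23] pointing down, gripper open.
Joint ranges: [-2.96, 2.96], [-0.89, 2.26], [0.02, 2.5], [-1.34, 4.48], [0, 2.73], [-2.66, 2.66]. Speed limits (rad/s): [2.39, 2.39, 2.79, 3.14, 3.14, 3.14].

### API

Orientations are given as a rotation vector (axis times angle).
In Python, from plant import robot gives the robot as it stands. The module is installed in compiled form; this text tells all that it offers.
- The arm moves only by the tool move_arm, never from a script. Its argument "deltas" is one flat list of numbers, 7 for each row, row after row: the shift along the tool's x, y, z in m, then the turn, a rotation vector about the tool's x, y, z in rad, then the opening, from 0 (shut) to 1 (fully open). A call has 1 to 12 rows; each row is the pose to reach, as a shift and turn from the pose commanded when the call began, along the tool's axes at that moment; what a row does not reach only later rows make up. A row lasts 1/8 s, in which the tool goes at most 62.5 mm and 10.7 degrees, less where a joint would pass 70% of its speed; a pose out of reach is approached as far as the arm can. A call with a gripper value outside its range is refused whole. The fingers move at their own pace and stop on an object; "squeeze" is the grip in N (left out, the last holds). Time passes only in rows, so rows that repeat a pose let the fingers close. It gives the time, the measured TCP pose, the force, the opening and the grip force at its end, in the units of the state.
- robot.read_state(): the state, without advancing time (a new reading comes with each control period).
- robot.read_camera(name): name is "scene" or "top" or "wrist"; returns (picture, depth): 400x640x3 uint8, red, green, blue; 400x640 float32, m along the optical axis (not along the pixel's ray), 0 where there is no reading.
- robot.camera_model(name): a dict with "K" (3x3 intrinsics, pixels), "R" (3x3) and "t" (3): a world point X has camera coordinates R X + t; the wrist camera has in their place "tool_from_camera" (4x4, takes a point from camera to tool coordinates, whose origin is the TCP and whose axes are the flange's). Camera axes: x right, y down, z forward; pixel columns grow to the right and rows downward; lengths in m; the calibration is good to about 2 mm. A picture is of the moment at which its call begins: read the wrist's pose just before it. camera_model takes no time and is no camera call.
- robot.close_job(): hands the job in; it is judged then, once.
Trained networks look in the newest picture that a camera, given by its name, has taken for a name from the list of things; names that differ only in an ending like _2 or _b are one class to them, and where a whole thing is asked for, a point or a joint stands for the part that bears it (a point fixed in the world has none). Each returns a list of dicts, best first, with "confidence" (0 to 1); they miss things now and then, are a little off and sometimes report something else, mostly with a low value. They report only what shows in the picture. A call takes as long as a camera call. They do not tell look-alikes from the thing itself.
- robot.recognise(camera, label): "uv" ([column, row] in pixels, amid what is visible of it).
The state is a dict: "t": time; "q": joint angles; "dq": joint speeds; "joint_torque": joint torques, N m; "tool_pos": TCP position; "orientation": TCP orientation; "force": force on the tool from outside, world axes, zero at the start; "wrist_torque": the same for the moment, N m; "opening": finger opening in m; "gripper_force": force on a finger pad.
Only numpy, scipy, OpenCV 4.12 (cv2) and the standard library are available. Lean on these libraries where they do the work, as an engineer would, in place of code of your own. Each camera call takes 0.05 s, during which the arm holds its last target. There are 200 camera calls.

## Working session

There is one attempt and no reset: what is moved stays moved. The work goes in short steps, Python scripts to look and compute and a tool call to move; the robot and the scene stay as the last step left them, time stands still between calls to the robot, and variables do not carry over. Pictures are saved under pics/ and viewed, at most 10 in all, crops included, and the job is handed in when it is done.

Besides the shell and the picture viewer there is one more tool, called after ">>>" in YAML: its name, and indented under it one key for each argument. move_arm: Moves the arm, as the interface text tells. Its arguments: {"type":"object","properties":{"deltas":{"type":"array","items":{"type":"number"}},"squeeze":{"type":"number"}},"required":["deltas"]}

```bash
mkdir -p pics
cat > h.py <<'E'
import numpy as np, cv2
from scipy.spatial.transform import Rotation as Ro
from plant import robot
def cam(name):
    s=robot.read_state(); p,d=robot.read_camera(name); m=robot.camera_model(name)
    if name=="wrist":
        T=np.eye(4);T[:3,:3]=Ro.from_rotvec(s["orientation"]).as_matrix();T[:3,3]=s["tool_pos"]
        T=T@np.array(m["tool_from_camera"])
    else:
        T=np.eye(4);T[:3,:3]=np.array(m["R"]).T;T[:3,3]=-T[:3,:3]@np.array(m["t"])
    K=np.array(m["K"]); v,u=np.mgrid[:400,:640]
    P=np.stack([(u-K[0,2])/K[0,0]*d,(v-K[1,2])/K[1,1]*d,d],-1)@T[:3,:3].T+T[:3,3]
    P[d==0]=np.nan
    return p,d,P
def save(n,p,s=1): cv2.imwrite("pics/"+n+".png",cv2.resize(p[...,::-1],None,fx=s,fy=s))
E
python3 - <<'E'
from h import *
ims=[]
for c in("scene","top"):
    p,d,P=cam(c); save(c,p); np.savez(c,p=p,P=P)
    for l in("handle_mid","rack","knife","right_clip_foot"):
        for r in robot.recognise(c,l)[:3]:
            u,v=np.round(r["uv"]).astype(int); print(c,l,u,v,round(r["confidence"],2),P[v,u].round(3))
E
```

```text
scene handle_mid 448 278 0.68 [ 0.549 -0.373  0.014]
scene rack 288 248 0.8 [ 0.407 -0.068  0.022]
scene rack 327 212 0.58 [ 0.557 -0.06   0.017]
scene knife 448 275 0.67 [ 0.555 -0.37   0.016]
scene right_clip_foot 330 210 0.98 [ 0.553 -0.071  0.032]
scene right_clip_foot 288 252 0.78 [ 0.401 -0.072  0.017]
top handle_mid 446 195 0.79 [ 0.558 -0.371  0.019]
top rack 342 248 0.6 [ 0.408 -0.069  0.039]
top knife 442 195 0.55 [ 0.558 -0.36   0.017]
top knife 366 140 0.35 [ 0.715 -0.141  0.046]
top right_clip_foot 338 250 0.94 [ 0.403 -0.057  0.039]
top right_clip_foot 334 199 0.89 [ 0.547 -0.048  0.036]
```

View pics/top.png

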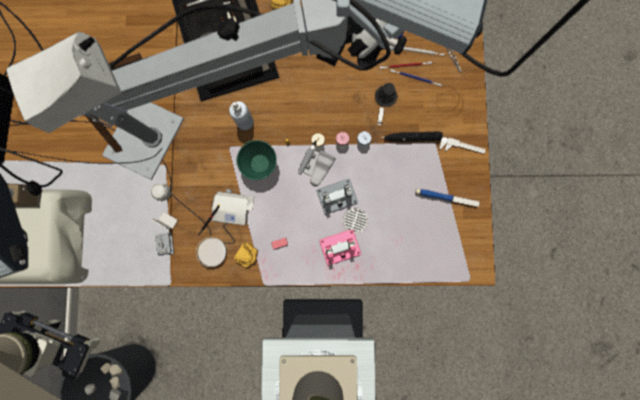

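View pics/scene.png

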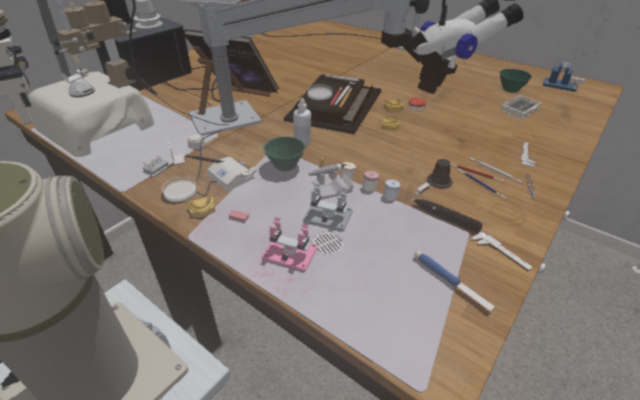

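Top view: the blue-handled knife runs from (418,191) to (478,204), with the blade to the right. The grey rack is at (337,197) and its pink look-alike at (340,248). Other things that could be taken for the knife are the black scraper at (413,137), the pens at (415,75) and the grey articulator at (318,165). I choose the blue/white tool and the grey rack.

Run:
```python
from h import *
for c in("scene","top"):
    z=np.load(c+".npz");p=z["p"];P=z["P"];hsv=cv2.cvtColor(p,cv2.COLOR_RGB2HSV)
    m=(hsv[...,0]>98)&(hsv[...,0]<125)&(hsv[...,1]>110)&(np.abs(P[...,0]-.56)<.08)&(np.abs(P[...,1]+.35)<.12)&(P[...,2]<.05)
    Q=P[m];C=Q.mean(0);w,V=np.linalg.eigh(np.cov(Q[:,:2].T));a=V[:,1];t=(Q[:,:2]-C[:2])@a
    print(c,m.sum(),C.round(3),a.round(3),t.min(),t.max(),np.percentile(Q[:,2],[10,50,90]).round(3), "ends",(C[:2]+a*t.min()).round(3),(C[:2]+a*t.max()).round(3))
    # rack top points
    m=(np.abs(P[...,0]-.55)<.06)&(np.abs(P[...,1]+.06)<.08)
    for lo,hi in((.005,.014),(.03,.05),(.05,.075),(.075,.12)):
        k=m&(P[...,2]>lo)&(P[...,2]<hi);Q=P[k]
        if len(Q)>5: print("rack",lo,len(Q),Q.mean(0).round(3),Q.min(0).round(3),Q.max(0).round(3))
z=np.load("top.npz")["p"]; s=np.load("scene.npz")["p"]
a=cv2.resize(z[170:270,300:490],None,fx=4,fy=4);b=cv2.resize(s[170:220+10,290:480-95],None,fx=4,fy=4)
save("crop",a)
```

```text
<stdin>:5: RuntimeWarning: Mean of empty slice.
  ret = um.true_divide(
  avg = a.mean(axis, **keepdims_kw)
<stdin>:5: RuntimeWarning: Degrees of freedom <= 0 for slice
  c *= np.true_divide(1, fact)
  c *= np.true_divide(1, fact)
Traceback (most recent call last):
ValueError: zero-size array to reduction operation minimum which has no identity
```

```bash
python3 - <<'E' 2>/dev/null
from h import *
for c in("scene","top"):
    z=np.load(c+".npz");p=z["p"].astype(int);P=z["P"]
    m=(p[...,2]>p[...,0]+25)&(p[...,2]>p[...,1]+8)&(np.abs(P[...,0]-.56)<.1)&(np.abs(P[...,1]+.35)<.12)&(P[...,2]<.05)
    Q=P[m];print(c,m.sum(), p[195,432] if c=="top" else p[270,440])
    C=Q.mean(0);w,V=np.linalg.eigh(np.cov(Q[:,:2].T));a=V[:,1];t=(Q[:,:2]-C[:2])@a
    print(C.round(3),a.round(3),np.percentile(Q[:,2],[10,50,90]).round(3), "ends",(C[:2]+a*t.min()).round(3),(C[:2]+a*t.max()).round(3))
    m=(np.abs(P[...,0]-.55)<.06)&(np.abs(P[...,1]+.06)<.08)
    for lo,hi in((.005,.014),(.03,.05),(.05,.075),(.075,.12)):
        k=m&(P[...,2]>lo)&(P[...,2]<hi);Q=P[k]
        if len(Q)>5: print("rack",lo,len(Q),Q.mean(0).round(3),Q.min(0).round(3),Q.max(0).round(3))
z=np.load("top.npz")["p"]
save("crop",z[170:270,300:490],4)
E
```

```text
scene 296 [ 82  95 127]
[ 0.558 -0.347  0.018] [0.215 0.977] [0.015 0.018 0.02 ] ends [ 0.548 -0.393] [ 0.568 -0.301]
rack 0.005 629 [ 0.55  -0.068  0.009] [ 0.51  -0.121  0.005] [ 0.61  -0.009  0.014]
rack 0.03 276 [ 0.558 -0.064  0.039] [ 0.534 -0.104  0.03 ] [ 0.588 -0.021  0.05 ]
rack 0.05 171 [ 0.558 -0.061  0.063] [ 0.534 -0.101  0.05 ] [ 0.589 -0.02   0.075]
rack 0.075 49 [ 0.568 -0.062  0.078] [ 0.536 -0.101  0.075] [ 0.588 -0.019  0.082]
top 188 [ 31  63 109]
[ 0.559 -0.342  0.018] [0.217 0.976] [0.014 0.018 0.022] ends [ 0.549 -0.388] [ 0.569 -0.299]
rack 0.005 604 [ 0.558 -0.055  0.01 ] [ 0.504 -0.139  0.005] [0.61  0.019 0.014]
rack 0.03 176 [ 0.558 -0.055  0.038] [ 0.532 -0.099  0.03 ] [ 0.581 -0.013  0.049]
rack 0.05 63 [ 0.56  -0.058  0.061] [ 0.533 -0.094  0.05 ] [ 0.582 -0.017  0.075]
rack 0.075 51 [ 0.56  -0.057  0.078] [ 0.534 -0.097  0.075] [ 0.586 -0.017  0.082]
```

View pics/crop.png

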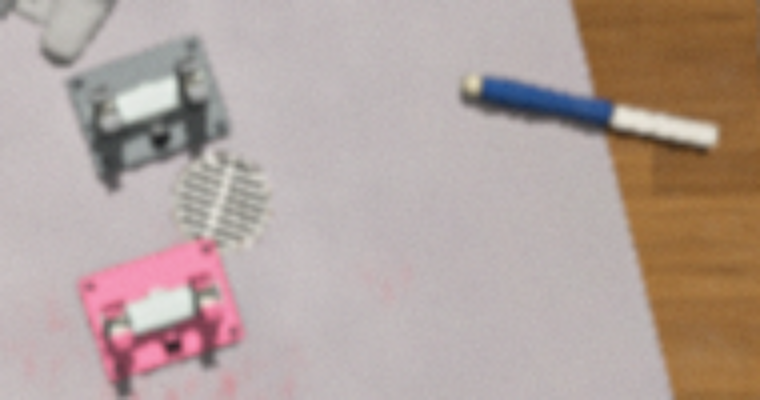

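The crop confirms the choice: grey rack at crop (148,97), yawed about 20°; knife with its butt at (470,85) and blade to the right. First I'll look at the rack from above.

```bash
cat >> h.py <<'E'
def goal(pos,yaw,s=None):
    """tool z down, tool y along the x axis of an object with this yaw (either way); deltas in tool frame"""
    s=s or robot.read_state(); R=Ro.from_rotvec(s["orientation"]).as_matrix(); p=np.array(s["tool_pos"]); best=None
    for k in(0,np.pi):
        y=np.array([np.cos(yaw+k),np.sin(yaw+k),0]);z=np.array([0,0,-1.]);G=np.stack([np.cross(y,z),y,z],1)
        r=Ro.from_matrix(R.T@G).as_rotvec()
        print("shift",(R.T@(np.array(pos)-p)).round(4),"turn",r.round(3))
E
python3 - <<'E'
from h import *
s=robot.read_state();print(s["tool_pos"],Ro.from_rotvec(s["orientation"]).as_matrix().round(3).tolist(),s["opening"],s["force"])
print(np.array(robot.camera_model("wrist")["tool_from_camera"]).round(3))
goal([.53,-.06,.3],.36)
goal([.559,-.344,.2],-.217)
E
```

```text
[0.22022588 0.55811917 0.229614  ] [[-0.93, 0.367, 0.0], [0.367, 0.93, -0.0], [-0.0, -0.0, -1.0]] 0.09298733092214972 [ 1.24966597 -0.38613461 -0.1511925 ]
[[ 0.001 -0.957 -0.291  0.082]
 [ 1.     0.001  0.     0.   ]
 [ 0.    -0.291  0.957 -0.156]
 [ 0.     0.     0.     1.   ]]
shift [-0.515  -0.4613 -0.0703] turn [-0.     0.     0.835]
shift [-0.515  -0.4613 -0.0703] turn [-0.    -0.    -2.307]
shift [-0.6462 -0.7148  0.0297] turn [0.    0.    1.412]
shift [-0.6462 -0.7148  0.0297] turn [-0.    0.   -1.73]
```

>>> move_arm:
  deltas: [-0.515,-0.461,0,0,0,0.835,1,-0.515,-0.461,0,0,0,0.835,1,-0.515,-0.461,0,0,0,0.835,1,-0.515,-0.461,0,0,0,0.835,1,-0.515,-0.461,0,0,0,0.835,1,-0.515,-0.461,0,0,0,0.835,1,-0.515,-0.461,0,0,0,0.835,1,-0.515,-0.461,0,0,0,0.835,1,-0.515,-0.461,0,0,0,0.835,1,-0.515,-0.461,0,0,0,0.835,1,-0.515,-0.461,0,0,0,0.835,1,-0.515,-0.461,0,0,0,0.835,1]

```text
t: 2.0
tool_pos: [0.5308, -0.0635, 0.2292]
orientation: [1.794, 2.579, -0.001]
force: [0.2, 0.5, -0.3]
opening: 0.0927
gripper_force: 0.0
```

>>> move_arm:
  deltas: [0,0,0,0,0,0,1,0,0,0,0,0,0,1]

```text
t: 2.25
tool_pos: [0.5297, -0.0584, 0.2297]
orientation: [-1.786, -2.584, -0.0]
force: [-0.0, -0.1, -0.5]
opening: 0.093
gripper_force: 0.0
```

Run:
```python
from h import *
s=robot.read_state();print(s["tool_pos"],s["q"].round(3) if hasattr(s["q"],'round') else s["q"],s["force"])
p,d,P=cam("wrist");save("w1",p);np.savez("w1",p=p,P=P)
for l in("rack","right_clip_foot","right_clip_front"):
  for r in robot.recognise("wrist",l)[:4]:
    u,v=np.round(r["uv"]).astype(int);print(l,u,v,r["confidence"],P[v,u].round(3))
m=(np.abs(P[...,0]-.555)<.07)&(np.abs(P[...,1]+.06)<.08)
for lo,hi in((.005,.014),(.014,.03),(.03,.04),(.04,.05),(.05,.06),(.06,.07),(.07,.12)):
    Q=P[m&(P[...,2]>lo)&(P[...,2]<hi)]
    if len(Q)>5:
        r=cv2.minAreaRect(Q[:,:2].astype(np.float32)*1000);print(lo,len(Q),r)
```

```text
[ 0.52972497 -0.05843708  0.22974904] [-0.206 -0.051  1.675  0.     1.518 -0.568] [-0.02510307 -0.05810885 -0.52886006]
rack 339 187 0.93 [ 0.554 -0.053  0.036]
rack 234 150 0.93 [ 0.418 -0.055  0.038]
right_clip_foot 343 188 0.88 [ 0.559 -0.053  0.037]
right_clip_foot 233 153 0.6 [ 0.419 -0.059  0.039]
right_clip_foot 504 126 0.26 [0.723 0.089 0.013]
right_clip_front 335 225 0.62 [ 0.56  -0.089  0.077]
right_clip_front 207 186 0.51 [ 0.411 -0.095  0.079]
0.005 2733 ((581.1787109375, -45.37141418457031), (125.62999725341797, 110.036865234375), 19.771339416503906)
0.014 827 ((578.0410766601562, -41.39640808105469), (144.8214874267578, 49.71250915527344), 49.77592849731445)
0.03 674 ((557.98291015625, -51.343544006347656), (29.408016204833984, 74.91520690917969), 17.388111114501953)
0.04 276 ((560.0220947265625, -56.52170181274414), (31.498815536499023, 78.77399444580078), 18.440589904785156)
0.05 235 ((560.0227661132812, -56.668846130371094), (30.31924819946289, 76.51896667480469), 18.58098030090332)
0.06 30 ((558.927490234375, -53.41504669189453), (30.041757583618164, 67.96693420410156), 18.495126724243164)
0.07 469 ((560.4464111328125, -56.98625183105469), (32.849220275878906, 78.89141082763672), 18.482778549194336)
```

View pics/w1.png

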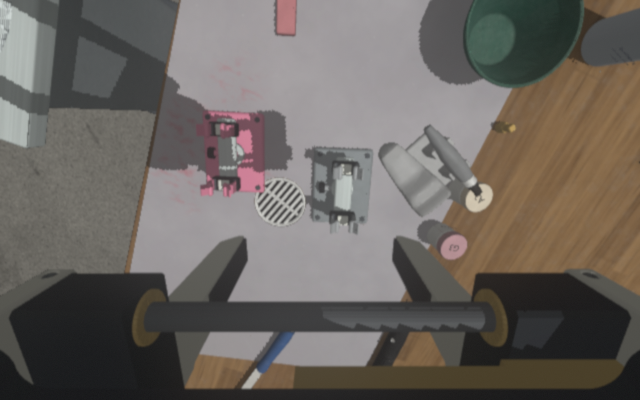

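Wrist view: the grey rack is at (343,190) with clips at (345,165) and (343,225); pink look-alike at (235,150). Rack: (0.560,-0.057), yaw 0.323. Now over to the knife.

Run:
```python
from h import *
goal([.559,-.344,.16],-.217)
P=np.load("w1.npz")["P"]; k=(P[...,2]>.03)&(P[...,2]<.3)&(P[...,0]>.6)
for v,u in((165,410),(150,450),(185,478),(245,453)): print(u,v,P[v,u].round(3))
```

```text
shift [-0.2772 -0.0738  0.0699] turn [0.    0.    0.579]
shift [-0.2772 -0.0738  0.0699] turn [-0.000e+00  1.000e-03 -2.563e+00]
410 165 [0.632 0.002 0.016]
450 150 [0.654 0.036 0.054]
478 185 [0.709 0.011 0.047]
453 245 [ 0.723 -0.072  0.041]
```

>>> move_arm:
  deltas: [-0.277,-0.074,0.07,0,0,0.579,1,-0.277,-0.074,0.07,0,0,0.579,1,-0.277,-0.074,0.07,0,0,0.579,1,-0.277,-0.074,0.07,0,0,0.579,1,-0.277,-0.074,0.07,0,0,0.579,1,-0.277,-0.074,0.07,0,0,0.579,1,-0.277,-0.074,0.07,0,0,0.579,1,-0.277,-0.074,0.07,0,0,0.579,1]

```text
t: 3.45
tool_pos: [0.559, -0.3437, 0.1604]
orientation: [2.449, 1.967, 0.001]
force: [-0.3, -0.7, -0.1]
opening: 0.0931
gripper_force: 0.0
```

Run:
```python
from h import *
p,d,P=cam("wrist");save("w2",p);np.savez("w2",p=p,P=P);p=p.astype(int)
m=(p[...,2]>p[...,0]+25)&(p[...,2]>p[...,1]+8)&(np.abs(P[...,0]-.56)<.1)&(np.abs(P[...,1]+.35)<.12)&(P[...,2]<.04)&(P[...,2]>.006)
Q=P[m];v,u=np.where(m)
(cx,cy),sz,an=cv2.minAreaRect(Q[:,:2].astype(np.float32)*1000);print(len(Q),cx,cy,sz,an)
w,V=np.linalg.eigh(np.cov(Q[:,:2].T));print(V[:,1],Q.mean(0),np.percentile(Q[:,2],[5,50,95]),u.min(),u.max(),v.min(),v.max())
```

```text
1209 561.6074829101562 -344.5115966796875 (92.5313720703125, 17.12651824951172) 78.08953094482422
[0.21071091 0.97754842] [ 0.56233635 -0.34137439  0.01913917] [0.01576452 0.01939955 0.02147442] 314 330 152 235
```

View pics/w2.png

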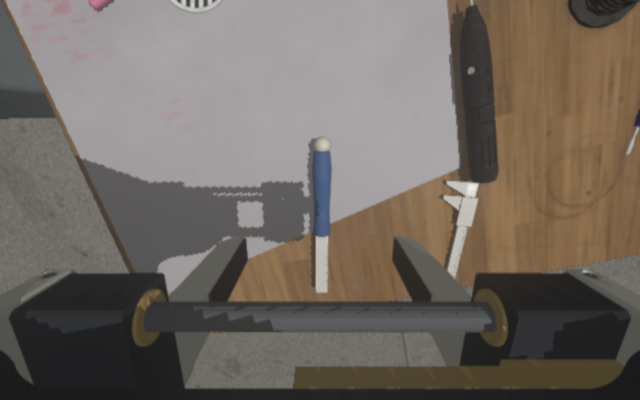

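Blue handle at (322,194), spanning rows 152–235; it lies straight between the fingers. The middle is about (0.5615,-0.344), yaw -0.212.

Run:
```python
from h import *
P=np.load("w2.npz")["P"];print(P[150:238:7,322].round(4).tolist())
goal([.5615,-.3438,.014],-.212)
```

```text
[[0.5716, -0.2976, 0.0174], [0.5701, -0.3044, 0.0197], [0.5686, -0.3113, 0.0208], [0.5671, -0.3182, 0.0224], [0.5655, -0.3257, 0.0212], [0.5639, -0.3333, 0.02], [0.5623, -0.3406, 0.0209], [0.5606, -0.3483, 0.0204], [0.559, -0.3557, 0.0215], [0.5571, -0.3643, 0.0193], [0.5554, -0.3721, 0.0197], [0.5537, -0.3802, 0.0197], [0.552, -0.3881, 0.0206]]
shift [0.0005 0.0023 0.1465] turn [ 0.001  0.    -0.005]
shift [0.0005 0.0023 0.1465] turn [ 0.000e+00 -2.000e-03  3.136e+00]
```

>>> move_arm:
  deltas: [0.0005,0.002,0.05,0,0,0,1,0.0005,0.002,0.1,0,0,0,1,0.0005,0.002,0.13,0,0,0,0.7,0.0005,0.002,0.146,0,0,0,0.6,0.0005,0.002,0.146,0,0,0,0.5]
  squeeze: 25

```text
t: 4.12
tool_pos: [0.561, -0.3446, 0.0141]
orientation: [2.45, 1.966, 0.0]
force: [-0.4, -0.1, 0.3]
opening: 0.0676
gripper_force: 0.0
```

>>> move_arm:
  deltas: [0,0,0,0,0,0,0.2,0,0,0,0,0,0,0,0,0,0,0,0,0,0,0,0,0,0,0,0,0,0,0,0,0,0,0,0,0,0,0,0,0,0,0]
  squeeze: 25

```text
t: 4.88
tool_pos: [0.5604, -0.345, 0.0137]
orientation: [-2.451, -1.965, 0.0]
force: [0.4, -0.4, 1.5]
opening: 0.0203
gripper_force: 25.0
```

Run:
```python
from h import *
s=robot.read_state(); s["tool_pos"]=np.array(s["tool_pos"])+[0,0,.13]
goal([.560,-.057,.135],.323,s)
```

```text
shift [ 0.281  -0.063   0.0087] turn [-0.     0.    -0.542]
shift [ 0.281  -0.063   0.0087] turn [0.  0.  2.6]
```

>>> move_arm:
  deltas: [0,0,-0.03,0,0,0,0,0,0,-0.09,0,0,0,0,0,0,-0.13,0,0,0,0]
  squeeze: 40

```text
t: 5.25
tool_pos: [0.561, -0.3454, 0.1465]
orientation: [2.449, 1.964, 0.001]
force: [0.8, -0.1, -0.3]
opening: 0.0198
gripper_force: 40.0
```

>>> move_arm:
  deltas: [0.281,-0.063,0.0,0,0,-0.542,0,0.281,-0.063,0.0,0,0,-0.542,0,0.281,-0.063,0.0,0,0,-0.542,0,0.281,-0.063,0.0,0,0,-0.542,0,0.281,-0.063,0.0,0,0,-0.542,0,0.281,-0.063,0.0,0,0,-0.542,0,0.281,-0.063,0.0,0,0,-0.542,0,0.281,-0.063,0.0,0,0,-0.542,0]

```text
t: 6.25
tool_pos: [0.56, -0.0583, 0.1436]
orientation: [1.837, 2.548, -0.001]
force: [-0.6, -0.6, -0.8]
opening: 0.0196
gripper_force: 40.0
```

Run:
```python
from h import *
s=robot.read_state();print(s["tool_pos"],s["force"],s["wrist_torque"])
p,d,P=cam("wrist");save("w3",p)
b=p.astype(int);m=(b[...,2]>b[...,0]+25)&(b[...,2]>b[...,1]+8)&(P[...,2]>.1)&(P[...,2]<.2)&(np.hypot(P[...,0]-.56,P[...,1]+.057)<.12)
Q=P[m];w,V=np.linalg.eigh(np.cov(Q.T));print(len(Q),Q.mean(0).round(4),V[:,2].round(3),Q.min(0),Q.max(0))
m=(np.abs(P[...,0]-.56)<.05)&(np.abs(P[...,1]+.057)<.06)&(P[...,2]>.068)&(P[...,2]<.095)
Q=P[m];print(len(Q),cv2.minAreaRect(Q[:,:2].astype(np.float32)*1000),np.percentile(Q[:,2],[50,90,98]))
goal([.560,-.057,.11],.323)
p,d,P=cam("scene");save("s3",p[140:260,240:400],4)
```

```text
[ 0.55998131 -0.05830067  0.14356109] [-0.55839236 -0.61007164 -0.79945816] [-0.04763959  0.08147795  0.05773016]
1004 [ 0.5599 -0.0538  0.149 ] [-0.266  0.964  0.001] [ 0.5454903  -0.0873789   0.14205131] [ 0.57750503 -0.01106588  0.15245442]
201 ((560.5590209960938, -56.95071792602539), (32.306922912597656, 75.76197814941406), 19.42608642578125) [0.07965754 0.08134953 0.0822508 ]
shift [0.0012 0.0004 0.0336] turn [-0.     0.    -0.002]
shift [0.0012 0.0004 0.0336] turn [0.   0.   3.14]
```

View pics/w3.png

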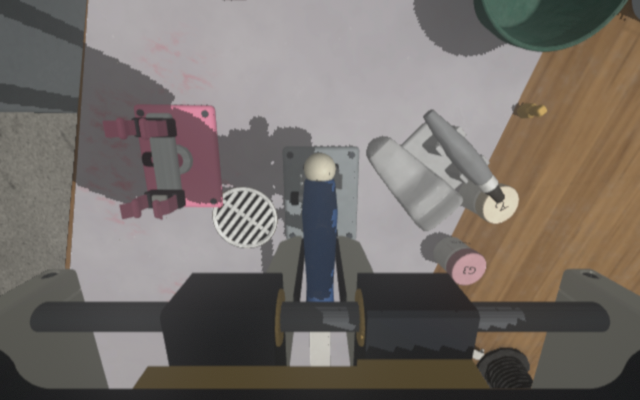

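View pics/s3.png

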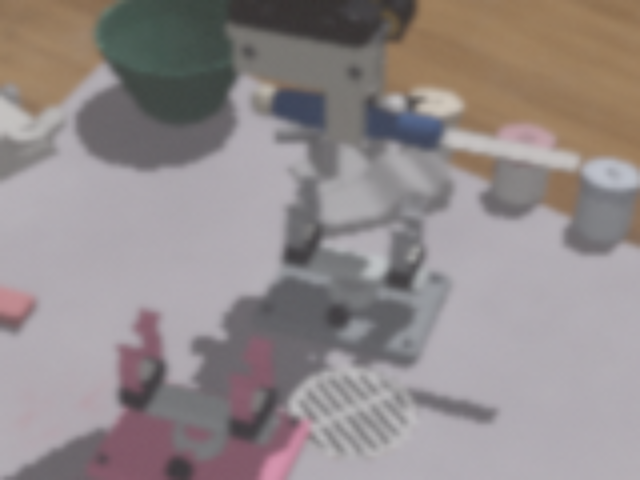

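Wrist view: butt (320,165) and handle (320,240) are aligned with the rack plate (columns 284–358); scene view: knife level above the clips. Descending to feel.

>>> move_arm:
  deltas: [0.001,0,0.02,0,0,0,0,0.001,0,0.04,0,0,0,0,0.001,0,0.048,0,0,0,0,0.001,0,0.048,0,0,0,0]

```text
t: 6.85
tool_pos: [0.5586, -0.0558, 0.094]
orientation: [-1.834, -2.548, 0.002]
force: [-0.8, 0.4, -0.8]
opening: 0.0203
gripper_force: 40.0
```

>>> move_arm:
  deltas: [0,0,0.002,0,0,0,0,0,0,0.004,0,0,0,0,0,0,0.006,0,0,0,0,0,0,0.006,0,0,0,0]

```text
t: 7.35
tool_pos: [0.5596, -0.056, 0.0896]
orientation: [1.835, 2.55, -0.0]
force: [-0.3, -0.4, -0.5]
opening: 0.0201
gripper_force: 40.0
```

>>> move_arm:
  deltas: [0,0,0.002,0,0,0,0,0,0,0.004,0,0,0,0,0,0,0.004,0,0,0,0]

```text
t: 7.72
tool_pos: [0.5598, -0.056, 0.0857]
orientation: [1.835, 2.55, 0.0]
force: [-0.3, 0.8, -0.2]
opening: 0.0199
gripper_force: 40.0
```

>>> move_arm:
  deltas: [0,0,0.002,0,0,0,0,0,0,0.003,0,0,0,0,0,0,0.003,0,0,0,0]

```text
t: 8.1
tool_pos: [0.5606, -0.0562, 0.0839]
orientation: [1.834, 2.548, 0.001]
force: [-1.2, 0.1, 6.7]
opening: 0.0195
gripper_force: 40.0
```

>>> move_arm:
  deltas: [0,0,0.002,0,0,0,0,0,0,0.003,0,0,0,0,0,0,0.003,0,0,0,0]

```text
t: 8.48
tool_pos: [0.5609, -0.0564, 0.0813]
orientation: [1.834, 2.548, 0.002]
force: [-0.6, -0.3, 9.4]
opening: 0.0199
gripper_force: 40.0
```

>>> move_arm:
  deltas: [0,0,0.0015,0,0,0,0,0,0,0.0015,0,0,0,0]

```text
t: 8.72
tool_pos: [0.5609, -0.0564, 0.0797]
orientation: [1.834, 2.548, 0.001]
force: [-0.8, 0.1, 7.1]
opening: 0.0201
gripper_force: 40.0
```

>>> move_arm:
  deltas: [0,0,0.0015,0,0,0,0,0,0,0.0015,0,0,0,0]

```text
t: 8.98
tool_pos: [0.5607, -0.0565, 0.0779]
orientation: [1.834, 2.548, 0.001]
force: [0.3, -1.0, 5.9]
opening: 0.0198
gripper_force: 40.0
```

>>> move_arm:
  deltas: [0,0,0.0015,0,0,0,0,0,0,0.0015,0,0,0,0]

```text
t: 9.22
tool_pos: [0.5605, -0.0565, 0.076]
orientation: [1.834, 2.548, 0.001]
force: [1.6, -2.0, 3.3]
opening: 0.0199
gripper_force: 40.0
```

>>> move_arm:
  deltas: [0,0,0.002,0,0,0,0,0,0,0.004,0,0,0,0,0,0,0.004,0,0,0,0]

```text
t: 9.6
tool_pos: [0.5592, -0.0559, 0.0701]
orientation: [-1.835, -2.549, 0.001]
force: [3.7, -0.9, -2.4]
opening: 0.0198
gripper_force: 40.0
```

>>> move_arm:
  deltas: [0,0,0.002,0,0,0,0,0,0,0.004,0,0,0,0,0,0,0.004,0,0,0,0]

```text
t: 9.98
tool_pos: [0.5591, -0.0558, 0.0664]
orientation: [-1.835, -2.549, 0.001]
force: [2.6, 0.8, -4.9]
opening: 0.0198
gripper_force: 40.0
```

>>> move_arm:
  deltas: [0,0,0.001,0,0,0,0,0,0,0.001,0,0,0,0]

```text
t: 10.22
tool_pos: [0.5595, -0.0559, 0.0661]
orientation: [-1.835, -2.549, -0.0]
force: [1.4, 2.1, -2.4]
opening: 0.0195
gripper_force: 40.0
```

Snapped through; now the clips pull it down and pad contact is starting.

>>> move_arm:
  deltas: [0,0,0.0005,0,0,0,0,0,0,0.0005,0,0,0,0]

```text
t: 10.48
tool_pos: [0.5597, -0.0559, 0.0659]
orientation: [1.835, 2.55, 0.0]
force: [-0.3, 1.9, 1.9]
opening: 0.02
gripper_force: 40.0
```

>>> move_arm:
  deltas: [0,0,0.0005,0,0,0,0,0,0,0.0005,0,0,0,0]

```text
t: 10.72
tool_pos: [0.56, -0.056, 0.0656]
orientation: [1.835, 2.549, 0.0]
force: [-1.4, 1.9, 4.2]
opening: 0.0196
gripper_force: 40.0
```

>>> move_arm:
  deltas: [0,0,0.0004,0,0,0,0,0,0,0.0004,0,0,0,0]

```text
t: 10.98
tool_pos: [0.56, -0.0561, 0.0654]
orientation: [1.835, 2.549, 0.0]
force: [-1.7, 1.8, 6.2]
opening: 0.0198
gripper_force: 40.0
```

>>> move_arm:
  deltas: [0,0,0,0,0,0,0.3,0,0,0,0,0,0,0.5,0,0,0,0,0,0,0.5,0,0,0,0,0,0,0.5]

```text
t: 11.48
tool_pos: [0.5595, -0.0561, 0.0645]
orientation: [-1.835, -2.549, 0.0]
force: [-0.4, -0.4, 0.0]
opening: 0.0461
gripper_force: 0.0
```

>>> move_arm:
  deltas: [0,0,-0.02,0,0,0,0.5,0,0,-0.06,0,0,0,0.5,0,0,-0.12,0,0,0,0.5,0,0,-0.17,0,0,0,0.5,0,0,-0.17,0,0,0,0.5]

```text
t: 12.1
tool_pos: [0.5628, -0.0566, 0.2425]
orientation: [1.829, 2.541, 0.008]
force: [0.0, -0.3, -0.6]
opening: 0.0466
gripper_force: 0.0
```

Run:
```python
from h import *
p,d,P=cam("wrist")
b=p.astype(int);m=(b[...,2]>b[...,0]+25)&(b[...,2]>b[...,1]+8)&(P[...,2]>.04)&(P[...,2]<.12)&(np.hypot(P[...,0]-.56,P[...,1]+.057)<.12)
Q=P[m];w,V=np.linalg.eigh(np.cov(Q.T));print(len(Q),Q.mean(0).round(4),V[:,2].round(3))
print(cv2.minAreaRect(Q[:,:2].astype(np.float32)*1000),np.percentile(Q[:,2],[10,50,90]))
q,_,_=cam("scene")
a=cv2.resize(p[100:280,220:460],(640,480));c=cv2.resize(q[150:250,260:400],(640,457))
save("fin",np.hstack([cv2.resize(a,(400,300)),cv2.resize(c,(400,300))]))
```

```text
975 [ 0.5592 -0.0526  0.0716] [-0.319  0.948  0.006]
((560.20068359375, -55.392887115478516), (17.576810836791992, 92.6611099243164), 17.92594337463379) [0.06936777 0.07192112 0.07337913]
```

View pics/fin.png

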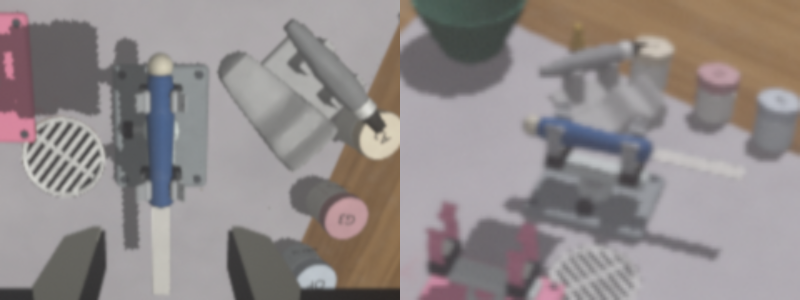

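The knife sits level in both clips: handle centre crop (162,140) over the plate, with the handle between both clips in the scene view.

```bash
python3 -c "
from plant import robot
print(robot.close_job())"
```

```text
the job is handed in; nothing more can be done
None
```

The knife is pressed home in both clips of the grey holder, level and about 2 mm off centre along the handle by the wrist camera; the highest pressing force read was about 9 N, and the job was handed in at about 12 s with no verdict returned.

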